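Set an appliance tester's range dial and hold its TEST button

TASK

The charger standing in the yellow appliance tester's socket is double-insulated: push the tab of the range dial round, without pinching it, until it clicks in at the green double-square mark. Then, and only with the dial set there, press the blue TEST button down and keep it pressed: the program finishes while holding it down. Do not lift or shove the tester, pull the charger from its socket or disturb the things standing round about.

Things in the scene. Friction and masses are not known exactly. Their poses are not given: they have to be found in the camera images.
- tester: portable appliance tester: yellow box with black corner bumpers, 270 mm (its x) by 260 mm (its y), about 3.2 kg, loose on the table. Origin at the centre of its underside; x points from the front edge (robot's side) to the display at the back, y to the left, z up. Its dark flat top panel lies 88 mm above the origin inside a 6 mm high rim; display (4 mm high) at x 92, y 45 mm.
- dial (a joint): angle (rad) of the range dial, upright axis, growing clockwise from above. Four clicking positions: 0 = white plate with ring (off), 0.698 = amber plate with earth symbol, 1.396 = GREEN plate with white double square, 2.094 = red plate with flash; stops 0.05 beyond the ends. At 0 the tab points 60 degrees left of the tester's x axis, at 1.396 20 degrees right of it. Starts at off or earth.
- dial_axis (a point): point on the dial's axis, level with the top of the tab: 120 mm above the tester's underside, at x -35, y 45 mm of the tester. The dial is a grey disc 72 mm across whose top is 15 mm above the panel, with a black hub 22 mm across and one black tab on it.
- dial_tab (a point): top of the tab, on its white centre line, 40 mm out from the dial's axis. The tab is a radial fin 10 mm thick with upright sides, from the hub to 50 mm from the axis, its top 32 mm above the panel and 17 mm above the disc. Pushed sideways here, 2 to 5 N steps it on; once past midway between two positions it snaps into the next by itself and stays.
- green_mark (a point): centre of the green plate with the white double square (20 x 20 mm, flat on the panel, 63 mm from the dial's axis), at which the tab must point
- tab_left: left half of the tab (5 mm thick, its flank looks anticlockwise), origin on the tab's centre plane, 27 mm from the dial's axis, 18 mm above the panel, x outwards along the tab; pushing on this flank turns the dial clockwise
- tab_right: right half of the tab (5 mm thick, its flank looks clockwise), same origin and axes; pushing on this flank turns the dial anticlockwise
- test (a joint): travel in m of the round blue TEST push button: 0 = up, 0.006 = fully down. Spring-loaded, about 5 N holds it fully down; it comes up when let go.
- test_top (a point): centre of the top of the blue TEST button (cap 28 mm across, in a black housing on the panel); it is pressed straight down
- charger: white plug-in charger, 41 x 41 x 46 mm, standing in the tester's outlet socket (grey shroud 54 x 54 mm, 12 mm high); origin at the centre of its underside
- socket (a point): centre of the outlet socket's floor, at panel height
- labels: roll of green pass stickers: a ring 60 mm across, 25 mm high, beside the tester; origin at the centre of its underside
- candlestick: brass candlestick, foot 84 mm across, 138 mm high, beside the tester; origin at the centre of its underside
- mug: blue mug, 80 mm across with a handle, 92 mm high, beside the tester; origin at the centre of its underside
- bulbbox: upright cardboard lamp-bulb box, 62 x 62 x 112 mm, beside the tester; origin at the centre of its underside
- screwdriver: screwdriver lying flat, 190 mm long, beside the tester; origin under its middle
There are look-alikes about, which are no part of the job. Of the things like the charger, leave any that is orange, red or turquoise; of the rest the larger one is meant.

How it is judged:
By the outcome, as a careful person would: the job done as asked, in the order asked, and still so for the second after the job is handed in, while the arm keeps its last pose, push and grip.
It also fails if it takes over 38 s, if anything falls off the work surface, if the arm or the gripper's body presses on something with over 40 N, if the wrist force passes 120 N, or if a joint passes its speed limit or range.

ROBOT

A 6-joint arm with a two-finger parallel gripper is mounted at the origin on the work surface. World frame = base frame: x ahead of the robot, y to its left, z up, the work surface at z = 0. Lengths are in m, angles in degrees, forces in N, time in s.
With the tool pointing down it reaches from about 0.375 to 0.9 m from the base axis. Payload 3.1 kg.
Tool frame: the origin (TCP) lies midway between the tips of the shut fingers; the grasp point (between the pads) lies 19 mm behind it; z points along the fingers, y is the line along which they close (so a half turn about z gives the same grasp; the last joint's range is limited). The gripper opens to 87 mm and grips with 3 to 60 N. Pads are 19 mm wide; open, the fingers measure 117 mm over their backs; the gripper's body (75 mm by 190 mm) begins 51 mm behind the grasp point.
Start: joints at [-81.159, 30.224, 82.088, -0, 67.689, -10.227], TCP at [0.204, -0.591, 0.223] pointing down, gripper open.
Joint ranges: [-176.69, 176.69], [-43.24, 126.21], [12.49, 139.97], [-82, 262], [0, 151.66], [-163.58, 163.58]. Speed limits (degrees/s): [159.86, 159.86, 180, 180, 180, 180].

INTERFACE

Orientations are given as a 3x3 rotation matrix whose columns are the frame's x, y, z axes.
In Python, from rig import read_state, capture, camera_info, hand_in gives the robot as it stands.
- The arm moves only by the tool drive_tool, never from a script. Its argument "motion" is a list of rows, each a list of 2 entries, a list of its own where there are three numbers: the shift along the tool's x, y, z in mm, then the turn, a rotation vector about the tool's x, y, z in rad. A call has 1 to 5 rows; each row shifts and turns the commanded pose from where the row before left it, along the tool's axes as they then stand; what a row does not reach is not made up. A row lasts 1/10 s, in which the tool goes at most 50 mm and 8.59 degrees, less where a joint would pass 70% of its speed; a pose out of reach is approached as far as the arm can. A call is refused whole if a number of a shift passes 50 or a number of a turn 0.15, either way. A call with a gripper value outside its range is refused whole. "gripper" is the opening, from 0 (shut) to 1 (fully open), set as the call begins (left out, the last holds). The fingers move at their own pace and stop on an object; the grip force is fixed at half the most. Time passes only in rows, so rows that do not move let the fingers close. It gives the time, the measured TCP pose, the force, the opening and the grip force at its end, in the units of the state.
- read_state(): the state, without advancing time (a new reading comes with each control period).
- capture(name): name is "scene" or "top" or "wrist"; returns the picture (420x560x3 uint8, red, green, blue); there is no depth.
- camera_info(name): a dict with "fovy" (degrees; the focal length in pixels is half the picture's height over the tangent of half this angle, whatever the lens; pixels are square), "cx", "cy" (the principal point, pixels), "xyz" and "orientation" of the camera in the world; the wrist camera has in their place "T_tool_cam" (4x4, takes a point from camera to tool coordinates, whose origin is the TCP and whose axes are the flange's). Camera axes: x right, y down, z forward; pixel columns grow to the right and rows downward; lengths in m; the calibration is good to about 2 mm. A picture is of the moment at which its call begins: read the wrist's pose just before it. camera_info takes no time and is no camera call.
- hand_in(): hands the job in; it is judged then, once.
The state is a dict: "time_s": time; "joint_positions": joint angles; "qvel": joint speeds; "tau": joint torques, N m; "position": TCP position; "tcp_rot": TCP orientation; "force": force on the tool from outside, world axes, zero at the start; "moment": the same for the moment, N m; "opening": opening from 0.0 (shut) to 1.0 (fully open); "grasp_force": force on a finger pad.
Only numpy, scipy, OpenCV 4.12 (cv2) and the standard library are available. Lean on these libraries where they do the work, as an engineer would, in place of code of your own. Each camera call takes 0.05 s, during which the arm holds its last target. There are 200 camera calls.

## Working session

There is one attempt and no reset: what is moved stays moved. The work goes in short steps, Python scripts to look and compute and a tool call to move; the robot and the scene stay as the last step left them, time stands still between calls to the robot, and variables do not carry over. Pictures are saved under pics/ and viewed, at most 10 in all, crops included, and the job is handed in when it is done.

Besides the shell and the picture viewer there is one more tool, called after "Request:" as a command line: name --argument value ..., lists and objects as JSON in quotes. drive_tool: Moves the arm, as the interface text tells. Its arguments: {"type":"object","properties":{"motion":{"type":"array","items":{"type":"array"}},"gripper":{"type":"number"}},"required":["motion"]}

```bash
mkdir -p pics; ls; python3 - <<'E'
from rig import *
import cv2
for n in("top","scene"):
    i=capture(n);cv2.imwrite(f"pics/{n}0.png",i[:,:,::-1]);print(n,camera_info(n))
print(camera_info("wrist"));s=read_state();print(s["position"],s["tcp_rot"],s["time_s"])
E
```

```text
pics
top {'fovy': 55.370431027571094, 'cx': 277.7148144391982, 'cy': 205.41990763086565, 'xyz': array([0.38051379, 0.09640206, 1.03825859]), 'orientation': array([[ 0.02252835, -0.98983243,  0.14044301],
       [-0.99967764, -0.02394865, -0.00843087],
       [ 0.01170857, -0.14020781, -0.99005287]])}
scene {'fovy': 53.87070067683185, 'cx': 282.55275454161637, 'cy': 214.37384132681183, 'xyz': array([1.05085054, 0.10761764, 0.8425297 ]), 'orientation': array([[-0.07736288,  0.81296141, -0.57715572],
       [ 0.99698711,  0.05981239, -0.0493881 ],
       [-0.00562956, -0.57923762, -0.81513931]])}
{'fovy': 59.52496510032471, 'cx': 286.0310760232811, 'cy': 206.66837847536303, 'T_tool_cam': array([[-1.75788441e-04, -9.66237950e-01, -2.57651303e-01,
         7.07197346e-02],
       [ 9.99999849e-01, -3.57388759e-05, -5.48245457e-04,
        -9.38188302e-04],
       [ 5.20527399e-04, -2.57651360e-01,  9.66237810e-01,
        -1.60923055e-01],
       [ 0.00000000e+00,  0.00000000e+00,  0.00000000e+00,
         1.00000000e+00]])}
[ 0.2040951 -0.5900305  0.2216613] [[ 9.45128733e-01  3.26697980e-01 -3.28086974e-04]
 [ 3.26697986e-01 -9.45126804e-01  1.93666247e-03]
 [ 3.22619926e-04 -1.93758070e-03 -9.99998071e-01]] 0.1
```

View pics/top0.png

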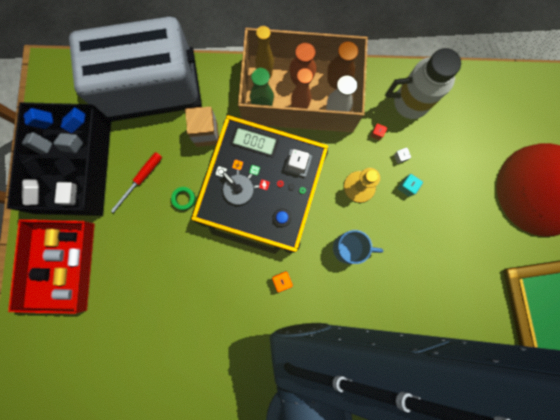

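View pics/scene0.png

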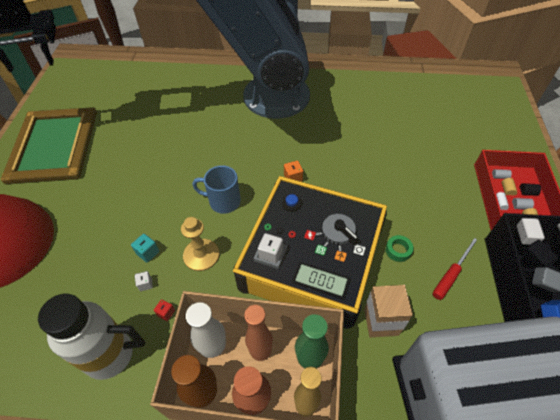

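The top view shows the tester at about (262,183). The dial is at (238,189) with its tab pointing upper-left to the white off plate (221,171), amber is (237,164), green (254,170) and red (264,184). The blue button is at (281,216) and the charger at (299,159). The scene view agrees, with the button at (292,202) and the dial at (339,227).

```bash
cat > h.py <<'E'
import numpy as np, cv2
from rig import *
def cam(n,s=None):
    c=camera_info(n); f=210/np.tan(np.radians(c["fovy"]/2))
    if n=="wrist":
        T=c["T_tool_cam"];R=np.array(s["tcp_rot"]);return R@T[:3,:3],np.array(s["position"])+R@T[:3,3],f,c["cx"],c["cy"]
    return np.array(c["orientation"]),np.array(c["xyz"]),f,c["cx"],c["cy"]
def onplane(k,uv,z):
    R,p,f,cx,cy=k; d=R@np.array([(uv[0]-cx)/f,(uv[1]-cy)/f,1.]); return p+d*(z-p[2])/d[2]
def proj(k,X):
    R,p,f,cx,cy=k; q=R.T@(np.array(X)-p); return np.array([cx+f*q[0]/q[2],cy+f*q[1]/q[2]])
def blob(im,lo,hi,roi):
    h=cv2.cvtColor(im,cv2.COLOR_RGB2HSV);m=cv2.inRange(h,np.array(lo),np.array(hi))
    r=np.zeros_like(m);x0,y0,x1,y1=roi;r[y0:y1,x0:x1]=m[y0:y1,x0:x1]
    n,l,st,c=cv2.connectedComponentsWithStats(r)
    return [(np.round(c[i],1),st[i,4]) for i in np.argsort(-st[:,4]) if i>0][:3],r
E
python3 - <<'E'
from h import *
im=cv2.imread("pics/top0.png")[:,:,::-1].copy();k=cam("top")
b,m=blob(im,(22,150,120),(32,255,255),(185,105,340,260))
rect=cv2.minAreaRect(cv2.findNonZero(m));P=np.array([onplane(k,c,.094)[:2] for c in cv2.boxPoints(rect)])
print(P, P.mean(0), np.linalg.norm(P-np.roll(P,1,0),axis=1),rect)
e=P-np.roll(P,1,0);print(np.degrees(np.arctan2(e[:,1],e[:,0])))
b,m=blob(im,(105,150,60),(125,255,255),(265,200,300,235));print(b,onplane(k,b[0][0],.105))
b,m=blob(im,(60,60,60),(90,255,255),(244,160,263,180));print(b)
for n,uv,z in(("dial",(238,189),.103),("green",(254.5,170.5),.088),("charger",(299,159),.13),("candle",(370,177),.138),("mug",(354,247),.09),("bulb",(200,121),.112)):print(n,onplane(k,uv,z))
E
```

```text
[[ 0.50074576  0.37921533]
 [ 0.77332295  0.31265325]
 [ 0.66853777 -0.03842411]
 [ 0.40314898  0.04101858]] [0.58643887 0.17361577] [0.35199741 0.28058659 0.36638129 0.2770241 ] ((243.04635620117188, 176.1790008544922), (148.69821166992188, 114.00936889648438), 17.487998962402344)
[  73.90292311  -13.72279979 -106.61865437  163.33521517]
[(array([281.5, 216.7]), np.int32(117))] [0.48639405 0.07897434 0.105     ]
[(array([254.2, 169.4]), np.int32(116))]
dial [0.55021952 0.1834747  0.103     ]
green [0.59950192 0.14655344 0.088     ]
charger [0.61985062 0.04150818 0.13      ]
candle [ 0.57939492 -0.12210466  0.138     ]
mug [ 0.42015666 -0.09417452  0.09      ]
bulb [0.71228812 0.27989963 0.112     ]
```

Request:
drive_tool --motion '[[[20,-23,-4],[0,0,0]],[[32,-36,-4],[0,0,0]],[[32,-36,-4],[0,0,0]],[[32,-36,-4],[0,0,0]],[[32,-36,-4],[0,0,0]]]' --gripper 0

```text
time_s: 0.6
position: [0.2898, -0.3824, 0.2423]
tcp_rot: [[0.945, 0.326, -0.0], [0.326, -0.945, 0.001], [0.0, -0.001, -1.0]]
force: [2.1, 0.3, -0.0]
opening: 0.627
grasp_force: 0.0
```

Request:
drive_tool --motion '[[[32,-36,-2],[0,0,0]],[[32,-36,-2],[0,0,0]],[[32,-36,-2],[0,0,0]],[[32,-36,0],[0,0,0]],[[32,-36,0],[0,0,0]]]'

```text
time_s: 1.1
position: [0.3822, -0.1602, 0.2486]
tcp_rot: [[0.945, 0.326, 0.0], [0.326, -0.945, -0.0], [0.0, 0.0, -1.0]]
force: [0.6, 0.0, -0.0]
opening: 0.174
grasp_force: 0.0
```

Request:
drive_tool --motion '[[[32,-36,0],[0,0,0]],[[32,-36,0],[0,0,0]],[[32,-36,0],[0,0,0]],[[32,-36,0],[0,0,0]],[[32,-36,0],[0,0,0]]]'

```text
time_s: 1.6
position: [0.4746, 0.0624, 0.2484]
tcp_rot: [[0.945, 0.327, -0.0], [0.327, -0.945, -0.0], [-0.0, 0.0, -1.0]]
force: [0.9, -0.9, -1.0]
opening: 0.006
grasp_force: 0.0
```

Request:
drive_tool --motion '[[[20,-20,-10],[0,0,0]],[[20,-20,-10],[0,0,0]],[[20,-20,-10],[0,0,0]],[[0,0,0],[0,0,0]],[[0,0,0],[0,0,0]]]'

```text
time_s: 2.1
position: [0.5109, 0.1368, 0.2781]
tcp_rot: [[0.945, 0.328, -0.001], [0.328, -0.945, -0.001], [-0.001, 0.0, -1.0]]
force: [-0.0, -0.2, -0.8]
opening: 0.004
grasp_force: 0.0
```

```bash
python3 - <<'E'
from h import *
s=read_state();i=capture("wrist");cv2.imwrite("pics/w1.png",i[:,:,::-1]);np.save("w1.npy",{k:s[k] for k in("position","tcp_rot")},allow_pickle=True);print(s["position"],s["force"])
k=cam("wrist",s)
yaw=np.radians(-16.8);C=np.array([.550,.1835]);
for n,z,X in(("axis",.103,C),):print(n,proj(k,[*X,z]))
E
```

```text
[0.51089751 0.13679069 0.27805661] [-0.01304276 -0.18362924 -0.77073565]
axis [252.34156983 129.76663948]
```

View pics/w1.png

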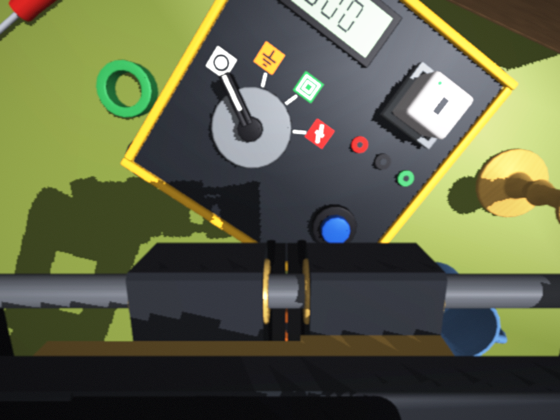

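The wrist view shows the dial disc at about (251,127) with its tab pointing at the white off plate (221,62). The green plate is at (309,87), the blue button at (335,230) and the charger at (440,103).

```bash
python3 - <<'E'
from h import *
s=np.load("w1.npy",allow_pickle=True).item();im=cv2.imread("pics/w1.png")[:,:,::-1].copy();k=cam("wrist",s)
R=np.array(s["tcp_rot"])
g,_=blob(im,(55,80,60),(90,255,255),(290,68,326,106));print(g)
b,_=blob(im,(105,150,90),(125,255,255),(310,205,360,244));print(b)
a,_=blob(im,(10,150,90),(20,255,255),(250,38,290,78));r,_=blob(im,(0,150,90),(8,255,255),(303,115,338,150));print(a,r)
h=cv2.cvtColor(im,cv2.COLOR_RGB2HSV);m=cv2.inRange(h,(0,0,90),(180,40,190));mm=np.zeros_like(m);mm[83:175,205:300]=m[83:175,205:300]
cs=cv2.findContours(mm,cv2.RETR_EXTERNAL,cv2.CHAIN_APPROX_NONE)[0];c=max(cs,key=cv2.contourArea);e=cv2.minEnclosingCircle(cv2.convexHull(c));print(e)
D=onplane(k,e[0],.103);print("dial",D,"diam",2*np.linalg.norm(onplane(k,(e[0][0]+e[1],e[0][1]),.103)-D))
for n,p in(("green",g[0][0]),("amber",a[0][0]),("red",r[0][0])):
    G=onplane(k,p,.088);d=G-D;print(n,G,np.hypot(*d[:2]),np.degrees(np.arctan2(d[1],d[0])))
B=onplane(k,b[0][0],.108);print("btn",B,"rel",(B-D))
T=onplane(k,(227,79),.120)-D;print("tab",np.hypot(*T[:2]),np.degrees(np.arctan2(T[1],T[0])))
E
```

```text
[(array([307.8,  87. ]), np.int32(206)), (array([308. ,  86.7]), np.int32(20)), (array([309. ,  94.2]), np.int32(4))]
[(array([335.6, 229.5]), np.int32(652))]
[(array([268.3,  58.1]), np.int32(96)), (array([268.1,  58.9]), np.int32(88))] [(array([319.1, 133.1]), np.int32(289))]
((258.5, 123.0), 48.127532958984375)
dial [0.55744086 0.18011604 0.103     ] diam 0.08589902586713608
green [0.6016382 0.148493  0.088    ] 0.054345390435867405 -35.58358550592694
amber [0.61315472 0.19020218 0.088     ] 0.056619473399285074 10.261390659506496
red [0.56639726 0.1243624  0.088     ] 0.0564684477470834 -80.87383326456029
btn [0.48797404 0.08022083 0.108     ] rel [-0.06946682 -0.09989521  0.005     ]
tab 0.04321066616198638 52.83445274566031
```

Request:
drive_tool --motion '[[[24,-26,20],[0,0,0]],[[24,-26,20],[0,0,0]],[[25,-27,30],[0,0,0]],[[0,0,40],[0,0,0]],[[0,0,25],[0,0,0]]]'

```text
time_s: 2.65
position: [0.5526, 0.2342, 0.1402]
tcp_rot: [[0.945, 0.327, -0.005], [0.327, -0.945, -0.002], [-0.006, -0.0, -1.0]]
force: [-1.1, 0.1, -0.4]
opening: 0.003
grasp_force: 0.0
```

Request:
drive_tool --motion '[[[0,0,10],[0,0,0]],[[0,0,0],[0,0,0]],[[0,0,0],[0,0,0]]]'

```text
time_s: 2.95
position: [0.5554, 0.2345, 0.1345]
tcp_rot: [[0.946, 0.326, 0.001], [0.326, -0.946, 0.0], [0.001, 0.0, -1.0]]
force: [-0.1, -0.4, 0.4]
opening: 0.006
grasp_force: 0.0
```

```bash
python3 - <<'E'
from h import *
s=read_state();i=capture("wrist");cv2.imwrite("pics/w2.png",i[:,:,::-1])
print(s["position"],s["force"])
E
```

```text
[0.5554284  0.23446039 0.13453762] [-0.1241261  -0.41865804  0.41944609]
```

View pics/w2.png

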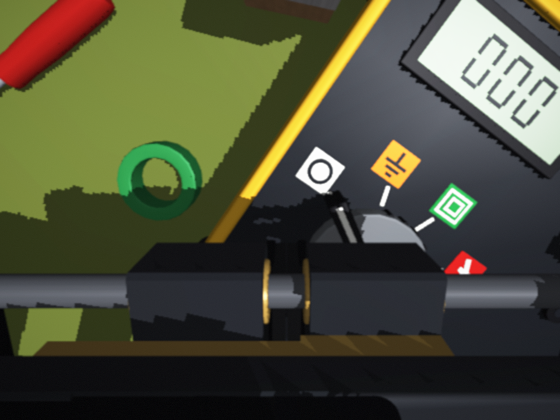

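The tab at (345,215) is clear to the right of the closed fingertips at (286,290), so I descend beside it.

Request:
drive_tool --motion '[[[0,0,13],[0,0,0]],[[0,0,12],[0,0,0]],[[0,0,0],[0,0,0]],[[1,5,0],[0,0,0]],[[2,5,0],[0,0,0]]]'

```text
time_s: 3.5
position: [0.561, 0.2265, 0.1086]
tcp_rot: [[0.945, 0.327, 0.0], [0.327, -0.945, -0.0], [0.0, 0.0, -1.0]]
force: [0.5, -1.0, -0.2]
opening: 0.005
grasp_force: 0.0
```

Request:
drive_tool --motion '[[[2,4,0],[0,0,0]],[[2,4,0],[0,0,0]],[[2,4,0],[0,0,0]],[[2,4,0],[0,0,0]],[[2,4,0],[0,0,0]]]'

```text
time_s: 4.0
position: [0.5766, 0.2106, 0.1085]
tcp_rot: [[0.945, 0.327, -0.001], [0.327, -0.945, -0.0], [-0.001, 0.0, -1.0]]
force: [-0.2, -0.2, 0.4]
opening: 0.004
grasp_force: 0.2
```

Request:
drive_tool --motion '[[[2,4,0],[0,0,0]],[[2,4,0],[0,0,0]],[[2,4,0],[0,0,0]],[[1,4,0],[0,0,0]],[[0,0,0],[0,0,0]]]'

```text
time_s: 4.5
position: [0.5884, 0.1981, 0.1083]
tcp_rot: [[0.945, 0.326, -0.001], [0.326, -0.945, 0.001], [-0.001, -0.001, -1.0]]
force: [-0.5, 1.6, -1.3]
opening: 0.006
grasp_force: 1.0
```

```bash
python3 - <<'E'
from h import *
s=read_state();i=capture("top");i=cv2.resize(i[130:240,190:340],None,fx=4,fy=4,interpolation=2);cv2.imwrite("pics/t3.png",i[:,:,::-1])
j=capture("scene")[180:300,230:400];cv2.imwrite("pics/s3.png",cv2.resize(j,None,fx=4,fy=4)[:,:,::-1]);print(s["position"],s["force"])
E
```

```text
[0.58841844 0.19813516 0.1083054 ] [-0.54602571  1.61073848 -1.33584673]
```

View pics/s3.png

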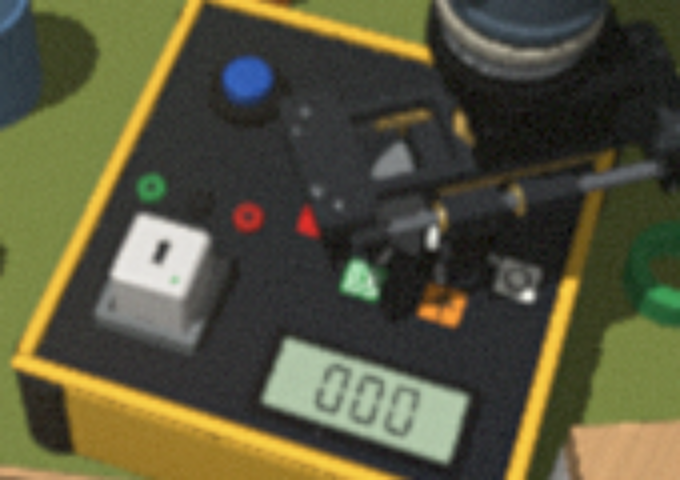

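The scene crop shows the fingers against the tab, and the tab's white line at (432,238) is still short of the green plate at (362,280). I keep pushing in small steps.

Request:
drive_tool --motion '[[[0,2,0],[0,0,0]],[[0,2,0],[0,0,0]],[[0,0,0],[0,0,0]]]'

```text
time_s: 4.9
position: [0.5903, 0.194, 0.1087]
tcp_rot: [[0.945, 0.327, 0.001], [0.327, -0.945, -0.001], [0.001, 0.001, -1.0]]
force: [-0.8, 0.7, -0.7]
opening: 0.007
grasp_force: 0.7
```

Request:
drive_tool --motion '[[[0,2,0],[0,0,0]],[[0,1,0],[0,0,0]],[[0,0,0],[0,0,0]]]'

```text
time_s: 5.2
position: [0.5916, 0.1908, 0.1088]
tcp_rot: [[0.945, 0.327, 0.001], [0.327, -0.945, -0.001], [0.001, 0.001, -1.0]]
force: [0.0, 0.8, -0.1]
opening: 0.007
grasp_force: 0.0
```

```bash
python3 - <<'E'
from h import *
j=capture("scene")[180:300,230:400];cv2.imwrite("pics/s4.png",cv2.resize(j,None,fx=4,fy=4)[:,:,::-1])
E
```

```text
(no output)
```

View pics/s4.png

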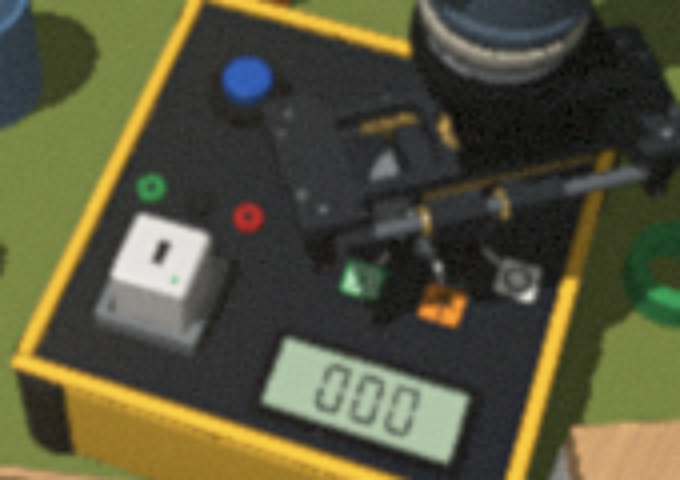

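The amber plate's line at (437,265) is now uncovered and the force has dropped. The tab appears to have snapped on, so I'll back off and rise to check.

Request:
drive_tool --motion '[[[0,-8,0],[0,0,0]],[[0,0,-40],[0,0,0]],[[-10,10,-48],[0,0,0]],[[-45,10,-20],[0,0,0]],[[-45,10,-10],[0,0,0]]]'

```text
time_s: 5.75
position: [0.505, 0.1382, 0.229]
tcp_rot: [[0.945, 0.328, 0.006], [0.328, -0.945, 0.0], [0.006, 0.002, -1.0]]
force: [0.8, -0.9, 0.6]
opening: 0.005
grasp_force: 0.0
```

Request:
drive_tool --motion '[[[0,20,-10],[0,0,0]],[[0,0,0],[0,0,0]],[[0,0,0],[0,0,0]]]'

```text
time_s: 6.05
position: [0.5111, 0.1196, 0.237]
tcp_rot: [[0.945, 0.326, 0.002], [0.326, -0.945, 0.0], [0.002, 0.0, -1.0]]
force: [-0.4, -0.3, 0.6]
opening: 0.002
grasp_force: 0.0
```

```bash
python3 - <<'E'
from h import *
s=read_state();i=capture("wrist");cv2.imwrite("pics/w5.png",i[:,:,::-1]);k=cam("wrist",s)
print(s["position"],s["force"],"exp axis",proj(k,[.5505,.185,.12]),proj(k,[.6016,.1485,.088]))
b,_=blob(i,(105,150,90),(125,255,255),(240,120,450,244));print(b,onplane(k,b[0][0],.108))
g,_=blob(i,(55,80,60),(90,255,255),(200,20,400,140));print(g)
E
```

```text
[0.51113884 0.11957693 0.23697045] [-0.36791127 -0.32216593  0.61337459] exp axis [221.23202892 126.15453328] [290.02606558  77.79322737]
[(array([323.2, 234.3]), np.int32(506))] [0.49241302 0.08148775 0.108     ]
[(array([289.7,  77.8]), np.int32(277)), (array([290.1,  77.4]), np.int32(30)), (array([286.5,  82.6]), np.int32(19))]
```

View pics/w5.png

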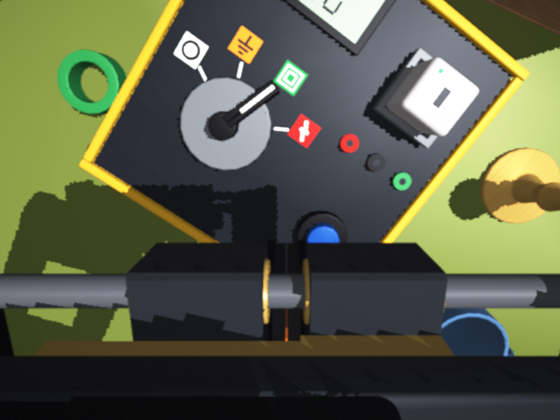

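The white-lined tab now points straight at the green double-square, from (222,126) to (290,77), and green sits at its predicted pixel, so the tester has not moved. Next is the button at about (0.487, 0.080).

Request:
drive_tool --motion '[[[-18,15,20],[0,0,0]],[[-18,15,30],[0,0,0]],[[0,0,35],[0,0,0]],[[0,0,20],[0,0,0]],[[0,0,0],[0,0,0]]]'

```text
time_s: 6.6
position: [0.4841, 0.08, 0.1283]
tcp_rot: [[0.945, 0.327, -0.007], [0.327, -0.945, 0.001], [-0.007, -0.003, -1.0]]
force: [-0.4, -0.3, 0.0]
opening: 0.004
grasp_force: 0.0
```

Request:
drive_tool --motion '[[[0,0,5],[0,0,0]],[[0,0,3],[0,0,0]],[[0,0,2],[0,0,0]],[[0,0,0],[0,0,0]]]'

```text
time_s: 7.0
position: [0.4865, 0.0794, 0.1219]
tcp_rot: [[0.945, 0.327, 0.001], [0.327, -0.945, -0.0], [0.001, 0.0, -1.0]]
force: [0.2, 0.0, -0.0]
opening: 0.002
grasp_force: 0.0
```

Request:
drive_tool --motion '[[[0,0,3],[0,0,0]],[[0,0,3],[0,0,0]],[[0,0,3],[0,0,0]],[[0,0,0],[0,0,0]]]'

```text
time_s: 7.4
position: [0.4857, 0.0792, 0.112]
tcp_rot: [[0.945, 0.327, -0.001], [0.327, -0.945, 0.0], [-0.001, -0.0, -1.0]]
force: [-0.6, -0.4, 0.6]
opening: 0.002
grasp_force: 0.0
```

Request:
drive_tool --motion '[[[0,0,2],[0,0,0]],[[0,0,0],[0,0,0]]]'

```text
time_s: 7.6
position: [0.4862, 0.0792, 0.1103]
tcp_rot: [[0.945, 0.327, 0.0], [0.327, -0.945, 0.0], [0.0, 0.0, -1.0]]
force: [0.1, 0.5, 1.3]
opening: 0.0
grasp_force: 0.7
```

Request:
drive_tool --motion '[[[0,0,2],[0,0,0]],[[0,0,0],[0,0,0]]]'

```text
time_s: 7.8
position: [0.4862, 0.0792, 0.1085]
tcp_rot: [[0.945, 0.327, 0.0], [0.327, -0.945, -0.0], [0.0, 0.0, -1.0]]
force: [-0.9, -0.2, 2.7]
opening: 0.004
grasp_force: 1.2
```

Contact was at about z 0.111; I continue to the stop.

Request:
drive_tool --motion '[[[0,0,2],[0,0,0]],[[0,0,0],[0,0,0]]]'

```text
time_s: 8.0
position: [0.4862, 0.0792, 0.1065]
tcp_rot: [[0.945, 0.327, 0.0], [0.327, -0.945, -0.0], [0.0, 0.0, -1.0]]
force: [-0.7, -0.5, 3.8]
opening: 0.012
grasp_force: 1.8
```

Request:
drive_tool --motion '[[[0,0,1],[0,0,0]],[[0,0,0],[0,0,0]]]'

```text
time_s: 8.2
position: [0.4862, 0.0792, 0.1055]
tcp_rot: [[0.945, 0.327, 0.0], [0.327, -0.945, -0.0], [0.0, 0.0, -1.0]]
force: [-0.2, -0.2, 5.4]
opening: 0.005
grasp_force: 2.1
```

Request:
drive_tool --motion '[[[0,0,1],[0,0,0]],[[0,0,0],[0,0,0]]]'

```text
time_s: 8.4
position: [0.4862, 0.0792, 0.1045]
tcp_rot: [[0.945, 0.327, 0.0], [0.327, -0.945, -0.0], [0.0, 0.0, -1.0]]
force: [-0.8, 0.2, 4.4]
opening: 0.007
grasp_force: 2.4
```

Request:
drive_tool --motion '[[[0,0,1],[0,0,0]],[[0,0,0],[0,0,0]],[[0,0,0],[0,0,0]]]'

```text
time_s: 8.7
position: [0.4862, 0.0792, 0.1043]
tcp_rot: [[0.945, 0.327, 0.001], [0.327, -0.945, -0.0], [0.001, 0.0, -1.0]]
force: [-2.8, -1.1, 11.4]
opening: 0.011
grasp_force: 5.6
```

```bash
python3 - <<'E'
from h import *
j=capture("scene")[180:300,230:400];cv2.imwrite("pics/s6.png",cv2.resize(j,None,fx=4,fy=4)[:,:,::-1]);s=read_state();print(s["position"],s["force"])
E
```

```text
[0.48621715 0.07920999 0.10430606] [-1.492127    0.40634542 11.17277492]
```

View pics/s6.png

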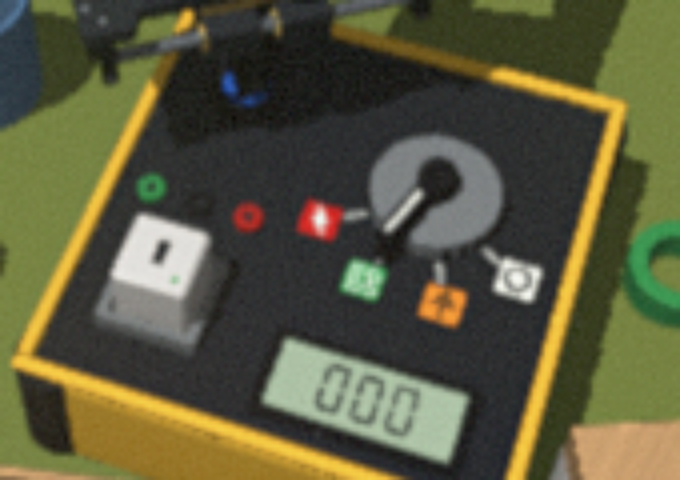

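The tab at (405,215) points at the green plate (362,280), the fingers hold the blue button (240,90) down, and the tester is in its original place.

```bash
python3 -c "
from rig import *
print(hand_in())"
```

```text
the job is handed in; nothing more can be done
None
```

The dial is clicked in at the green double-square, the TEST button is held fully down at about 11 N, and the job is handed in; the last picture showed the tester and charger unmoved.

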